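# Nip up a drawer front in the bench press

### The job

The re-glued drawer front lies in the screw press with the platen still raised. Swing the folding crank handle out of the handwheel until it stands upright, wind the platen down with it (clockwise seen from above) until its pad touches the drawer front and then about a quarter turn more, so that the work is firmly nipped but not overtightened, and finally fold the handle back down flat into the wheel. Leave the drawer front where it lies and do not disturb the glue, tin, brush or block beside the press.

Things in the scene. Friction and masses are not known exactly. Their poses are not given: they have to be found in the camera images.
- press: fixed green bench screw press; origin on the bench under its middle, x depth, y width, z up. Bed 250 x 340 mm, top at height 30 mm; 26 mm columns at y +-145 mm (nuts up to 180 mm); crosshead 50 x 320 mm at height 130 to 164 mm, boss to 172 mm. A vertical screw through it carries the platen below and the handwheel above; both sink together, 12 mm per clockwise turn.
- platen: steel plate 156 (x) x 226 (y) x 14 mm on a 10 mm red-brown rubber pad, sliding up and down; origin mid pad underside (pad unloaded), axes as the press. Starts 63 to 74 mm above the bench; the pad touches the drawer front at 50 mm. The pad yields: it bears with about 30 N at 20 degrees of wheel past first touch, 120 N at 90, 240 N at 180 degrees (overtightened).
- drawer_front: loose wooden drawer front, 220 (x) by 120 (y) by 20 mm, 0.38 kg, lying flat on the press bed under the platen; its ends stick out in front of and behind the platen. Origin in the middle of its underside.
- wheel (a joint): handwheel angle, rad, growing clockwise seen from above (lowers the platen and wheel 12 mm per 2 pi). Starts at 0 to 5.5; at 12.5 the pad first touches the drawer front. Turning takes about 0.5 N m (5 to 6 N at the handle) while free, 0.7 N m a quarter turn past the touch, 0.9 N m half a turn past it. Stays where it is left.
- wheel_center (a point): wheel axis at the rim plane, 221 to 232 mm above the bench at the start, 208 mm when the pad first touches the drawer front; turns with the wheel: x axis out to the handle pivot, z up. Aluminium wheel, 200 mm over a 19 mm rim; 14 mm spokes at 60, 180 and 300 degrees from x slope down to a sunken hub, 48 mm across, top 14 mm below the rim plane (nut 6 mm more).
- handle_pivot (a point): middle of the pin on which the handle folds: 90.5 mm from the wheel axis along the wheel's x axis and 18 mm above the rim plane, in a steel clevis 20 mm long and 30 mm wide on the rim. The pin lies along the wheel's y axis (tangential). Turns with the wheel.
- handle (a joint): fold angle of the crank handle, rad: 0 = folded flat (start), lying level from its pivot inwards to the hub, its axis 18 mm above the rim plane; 1.57 = swung up and out, standing upright on the rim against its stop. Stays where it is left (hinge friction 0.10 N m: 1.5 to 2 N at its end).
- grip_mid (a point): middle of the black handle grip, 47 mm from the pivot. The grip is a round sleeve 24 mm across, from 14 to 80 mm from the pivot; it revolves freely about its own length, so a gripper may keep its heading while cranking. Site fixed to the handle: its -x axis points along the handle to the free end, y along the folding pin.
- glue_bottle: loose white glue bottle with orange cap, 62 mm diameter, 165 mm tall, standing beside the press. Origin at the centre of its foot.
- wax_tin: loose round tin of wax, 92 mm diameter, 55 mm tall, standing beside the press. Origin at the centre of its foot.
- brush: loose brush 190 mm long lying behind the press. Origin under its middle.
- caul: loose wooden clamping block 60 by 180 by 30 mm lying in front of the press. Origin under its middle.

How it is judged:
On the way, in this order (a step that is already met when the one before it is completed fails the run):
1. the handle has been swung out upright (80 degrees or more) while the platen is still clear of the drawer front (value of joint handle above 1.4 rad and contact force between platen and drawer_front below 1 N and value of joint wheel below 11 rad), for 0.1 s.
2. with the handle out, the platen has been wound down until it bears on the drawer front with at least 25 N (contact force between platen and drawer_front above 25 N and value of joint handle above 1.1 rad), for 0.1 s.
At the end, for the whole second after the job is handed in: The platen bears on the drawer front with 25 to 240 N (about 20 to 175 degrees of wheel past the first touch), the wheel is at rest, the handle is folded flat (within 7 degrees) and the drawer front lies within 15 mm of where it lay (contact force between platen and drawer_front between 25 and 240 N and value of joint handle below 0.12 rad and distance of drawer_front from where it was at the start of the episode below 0.015 m and velocity of joint wheel between -0.05 and 0.05 rad/s).
It fails at once if the press is overtightened: the platen bears on the drawer front with more than 240 N (contact force between platen and drawer_front above 240 N).
It fails at once if the drawer front is shifted by more than 15 mm (distance of drawer_front from where it was at the start of the episode above 0.015 m).
It fails at once if the glue bottle, wax tin, brush or block is shifted by more than 25 mm, or the bottle or tin is knocked over (distance of any of glue_bottle, wax_tin, brush, caul from where it was at the start of the episode above 0.025 m or angle between any of glue_bottle, wax_tin's own z axis and vertical above 0.6 rad).
It also fails if it takes over 72 s, if anything falls off the work surface, if the arm or the gripper's body presses on something with over 40 N, if the wrist force passes 120 N, or if a joint passes its speed limit or range.

### The arm

A 6-joint arm with a two-finger parallel gripper is mounted at the origin on the work surface. World frame = base frame: x ahead of the robot, y to its left, z up, the work surface at z = 0. Lengths are in m, angles in rad, forces in N, time in s.
With the tool pointing down it reaches from about 0.35 to 0.85 m from the base axis. Payload 8.1 kg.
Tool frame: the origin (TCP) lies midway between the tips of the shut fingers; the grasp point (between the pads) lies env.grip_depth behind it (env.grip_depth is the distance from the TCP to the grasp point, in m); z points along the fingers, y is the line along which they close (so a half turn about z gives the same grasp; the last joint's range is limited). The gripper opens to 85 mm and grips with 20 to 120 N. Pads are 22 mm wide; open, the fingers measure 114 mm over their backs; the gripper's body (76 mm by 85 mm) begins 54 mm behind the grasp point. The pads swing forward as they close: fully open they stand 13 mm farther back than shut.
Start: joints at [-0.085, 0.13, 1.488, -0, 1.523, -0.085], TCP at [0.6, 0, 0.231] pointing down, gripper open.
Joint ranges: [-2.96, 2.96], [-0.89, 2.26], [0.02, 2.5], [-1.34, 4.48], [0, 2.73], [-2.66, 2.66]. Speed limits (rad/s): [2.39, 2.39, 2.79, 3.14, 3.14, 3.14].

### API

Orientations are given as a unit quaternion [w, x, y, z].
In Python, from station import telemetry, viewer, workorder, spotter, env gives the robot as it stands. The module is installed in compiled form; this text tells all that it offers.
- The arm moves only by the tool move_arm, never from a script. Its argument "plan" is a list of rows, each a list of 3 entries, a list of its own where there are three numbers: the turn, a rotation vector about the world's x, y, z in rad, then the shift along the world's x, y, z in mm, then the closure, from -1 (fully open) to 1 (shut). In form: [[[ax, ay, az], [x, y, z], fingers], ...]. A call has 1 to 12 rows; each row is the pose to reach, as a shift and turn from the pose commanded when the call began; what a row does not reach only later rows make up. A row lasts 1/12 s, in which the tool goes at most 41.7 mm and 7.16 degrees, less where a joint would pass 70% of its speed; a pose out of reach is approached as far as the arm can. A call with a gripper value outside its range is refused whole. The fingers move at their own pace and stop on an object; "squeeze" is the grip in N (left out, the last holds). Time passes only in rows, so rows that repeat a pose let the fingers close. It gives the time, the measured TCP pose, the force, the opening and the grip force at its end, in the units of the state.
- telemetry.get_obs(): the state, without advancing time (a new reading comes with each control period).
- viewer.capture(name): name is "scene" or "side" or "wrist"; returns (picture, depth): 384x512x3 uint8, blue, green, red; 384x512 float32, m along the optical axis (not along the pixel's ray), 0 where there is no reading.
- viewer.calibration(name): a dict with "K" (3x3 intrinsics, pixels), "eye" and "attitude" of the camera in the world. Camera axes: x right, y up, looking along -z (the intrinsics and any distortion apply to the point x, -y, -z); pixel columns grow to the right and rows downward; lengths in m; the calibration is good to about 2 mm. A picture is of the moment at which its call begins: read the wrist's pose just before it. calibration takes no time and is no camera call; for the wrist camera it gives the pose at the moment of the call.
- workorder.hand_in(): hands the job in; it is judged then, once.
Trained networks look in the newest picture that a camera, given by its name, has taken for a name from the list of things; names that differ only in an ending like _2 or _b are one class to them, and where a whole thing is asked for, a point or a joint stands for the part that bears it (a point fixed in the world has none). Each returns a list of dicts, best first, with "conf" (0 to 1); they miss things now and then, are a little off and sometimes report something else, mostly with a low value. They report only what shows in the picture. A call takes as long as a camera call.
- spotter.silhouettes(name, camera): "region" (384x512 bool, what is visible of it) and "box" ([centre column, centre row, width, height] in pixels, round what is visible of it).
- spotter.spot_point(name, camera): "location" ([column, row] in pixels: a listed point, or the origin of a listed thing).
The state is a dict: "t": time; "q": joint angles; "qvel": joint speeds; "joint_torque": joint torques, N m; "position": TCP position; "eef_rot": TCP orientation; "wrist_force": force on the tool from outside, world axes, zero at the start; "torque": the same for the moment, N m; "finger_gap": finger opening in m; "grip_force": force on a finger pad.
Only numpy, scipy, OpenCV 4.12 (cv2) and the standard library are available. Lean on these libraries where they do the work, as an engineer would, in place of code of your own. Each camera call takes 0.05 s, during which the arm holds its last target. There are 200 camera calls.

## Working session

There is one attempt and no reset: what is moved stays moved. The work goes in short steps, Python scripts to look and compute and a tool call to move; the robot and the scene stay as the last step left them, time stands still between calls to the robot, and variables do not carry over. Pictures are saved under pics/ and viewed, at most 10 in all, crops included, and the job is handed in when it is done.

Besides the shell and the picture viewer there is one more tool, called after ">>>" by a JSON object that holds its "api" and its "payload". move_arm: Moves the arm, as the interface text tells. Its arguments: {"type":"object","properties":{"plan":{"type":"array","items":{"type":"array"}},"squeeze":{"type":"number"}},"required":["plan"]}

```bash
mkdir -p pics
cat > h.py <<'E'
import numpy as np, cv2
from scipy.spatial.transform import Rotation as R
from station import telemetry, viewer, workorder, spotter, env
def rot(a):
    a=np.array(a,float)
    return a if a.shape==(3,3) else R.from_quat([a[1],a[2],a[3],a[0]]).as_matrix()
def ray(name,px):
    c=viewer.calibration(name);K=np.array(c["K"])
    d=np.array([(px[0]-K[0,2])/K[0,0],(px[1]-K[1,2])/K[1,1],1.])
    return np.array(c["eye"]),rot(c["attitude"])@(d*[1,-1,-1])
def at_z(name,px,z):
    e,d=ray(name,px); return e+d*(z-e[2])/d[2]
def at_depth(name,px,dep):
    e,d=ray(name,px); return e+d*dep
E
python3 - <<'E'
from h import *
o=telemetry.get_obs();print({k:np.round(v,3) for k,v in o.items()},env.grip_depth)
ims=[]
for n in("scene","side","wrist"):
    p,d=viewer.capture(n);cv2.imwrite(f"pics/{n}0.png",p);print(n,viewer.calibration(n))
    for t in("wheel_center","handle_pivot","grip_mid","press","platen","wheel"):
        for s in spotter.spot_point(t,n)[:2]:
            l=s["location"];c,r=int(l[0]),int(l[1])
            dep=d[min(max(r,0),383),min(max(c,0),511)]
            print(n,t,round(s["conf"],2),np.round(l),np.round(at_depth(n,l,dep),3))
E
```

```text
{'t': np.float64(0.0), 'q': array([-0.085,  0.131,  1.489,  0.   ,  1.523, -0.085]), 'qvel': array([ 0.002, -0.001,  0.001, -0.   ,  0.   ,  0.001]), 'joint_torque': array([-2.0000e-03, -5.6940e+01, -5.0056e+01, -0.0000e+00,  1.4000e-02,
        0.0000e+00]), 'position': array([0.599, 0.   , 0.23 ]), 'eef_rot': array([-0.001,  0.707,  0.707, -0.001]), 'wrist_force': array([-0.047, -0.333,  0.01 ]), 'torque': array([ 0.002,  0.028, -0.03 ]), 'grip_force': np.float64(0.0), 'finger_gap': np.float64(0.085)} 0.0187
scene {'K': array([[474.41354458,   0.        , 255.66478562],
       [  0.        , 474.41354458, 192.1509385 ],
       [  0.        ,   0.        ,   1.        ]]), 'eye': array([1.18300492, 0.13783289, 1.3955086 ]), 'attitude': array([0.62978261, 0.14926857, 0.16953294, 0.74320343])}
scene wheel_center 0.55 [274. 192.] [0.604 0.105 0.219]
scene handle_pivot 0.57 [292. 168.] [0.535 0.144 0.248]
scene handle_pivot 0.2 [271. 212.] [0.64  0.102 0.166]
scene grip_mid 0.68 [193. 238.] [ 0.717 -0.119  0.057]
scene grip_mid 0.65 [282. 174.] [0.562 0.119 0.254]
scene press 0.76 [270. 220.] [0.696 0.107 0.236]
scene platen 0.91 [273. 214.] [0.638 0.11  0.151]Traceback (most recent call last):
  File "<stdin>", line 7, in <module>
ValueError: it knows: brush, caul, drawer_front, glue_bottle, grip_mid, handle_pivot, platen, press, wax_tin, wheel_center
```

Run:
```python
from h import *
for n in("side","wrist"):
    p,d=viewer.capture(n);cv2.imwrite(f"pics/{n}0.png",p);print(n,viewer.calibration(n))
    for t in("wheel_center","handle_pivot","grip_mid","press","platen","glue_bottle","wax_tin"):
        for s in spotter.spot_point(t,n)[:2]:
            l=s["location"];c,r=int(l[0]),int(l[1])
            dep=d[min(max(r,0),383),min(max(c,0),511)]
            print(n,t,round(s["conf"],2),np.round(l),np.round(at_depth(n,l,dep),3))
a,b=cv2.imread("pics/scene0.png"),cv2.imread("pics/side0.png")
cv2.imwrite("pics/m1.png",np.hstack([a[90:390,110:500],b[40:340,60:460]]))
```

```text
side {'K': array([[403.63833892,   0.        , 263.61244364],
       [  0.        , 403.63833892, 194.54862622],
       [  0.        ,   0.        ,   1.        ]]), 'eye': array([0.04111748, 0.83293705, 0.82833611]), 'attitude': array([-0.27072592, -0.15200621,  0.43344691,  0.84600553])}
side wheel_center 0.69 [260. 180.] [0.62  0.084 0.208]
side handle_pivot 0.88 [277. 186.] [0.532 0.125 0.243]
side grip_mid 0.45 [269. 183.] [0.55  0.136 0.252]
side press 0.86 [261. 238.] [0.553 0.172 0.091]
side platen 0.82 [265. 221.] [0.581 0.115 0.1  ]
side glue_bottle 0.71 [231. 307.] [0.498 0.373 0.044]
side wax_tin 0.57 [282. 194.] [0.511 0.136 0.234]
wrist {'K': array([[282.90811177,   0.        , 253.73321002],
       [  0.        , 282.90811177, 188.33329319],
       [  0.        ,   0.        ,   1.        ]]), 'eye': array([0.6002113 , 0.0809036 , 0.37370248]), 'attitude': array([ 9.87148335e-01, -1.59806442e-01,  1.21232157e-04,  2.25592404e-04])}
wrist wheel_center 0.74 [264.  59.] [0.605 0.098 0.216]
wrist platen 0.58 [258.  78.] [0.6   0.081 0.374]Traceback (most recent call last):
  File "<stdin>", line 10, in <module>
    return _nx.concatenate(arrs, 1, dtype=dtype, casting=casting)
           ~~~~~~~~~~~~~~~^^^^^^^^^^^^^^^^^^^^^^^^^^^^^^^^^^^^^^^
ValueError: all the input array dimensions except for the concatenation axis must match exactly, but along dimension 0, the array at index 0 has size 294 and the array at index 1 has size 300
```

Run:
```python
import cv2,numpy as np
a,b=cv2.imread("pics/scene0.png"),cv2.imread("pics/side0.png")
cv2.imwrite("pics/m1.png",np.hstack([a[80:380,110:500],b[40:340,60:460]]))
```

```text
(no output)
```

View pics/m1.png

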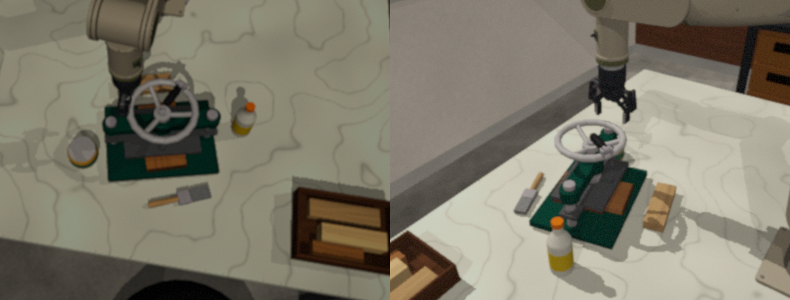

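>>> {"api": "move_arm", "payload": {"plan": [[[0,0,0],[0,0,40],-1],[[0,0,0],[0,0,80],-1],[[0,0,0],[0,0,120],-1],[[0,0,0],[-20,0,150],-1],[[0,0,0],[-40,0,150],-1],[[0,0,0],[-40,0,150],-1]]}}

```text
t: 1.6
position: [0.5592, 0.0001, 0.3855]
eef_rot: [0.002, 0.707, 0.707, 0.002]
wrist_force: [-1.0, 0.9, -0.1]
finger_gap: 0.0853
grip_force: 0.0
```

```bash
cat >> h.py <<'E'
def look(n,names,zs=None):
    p,d=viewer.capture(n)
    for t in names:
        for s in spotter.spot_point(t,n)[:2]:
            l=s["location"];c,r=int(np.clip(l[0],0,511)),int(np.clip(l[1],0,383))
            print(n,t,round(s["conf"],2),np.round(l),"depth",np.round(at_depth(n,l,d[r,c]),4),"" if zs is None else ("z",np.round(at_z(n,l,zs[t]),4)))
    return p,d
E
python3 - <<'E'
from h import *
p,d=look("wrist",("wheel_center","handle_pivot","grip_mid"),dict(wheel_center=.226,handle_pivot=.244,grip_mid=.244))
cv2.imwrite("pics/w1.png",p); np.save("w1d.npy",d)
# rim fit: points with height in rim range
n="wrist";c=viewer.calibration(n);K=np.array(c["K"]);v,u=np.mgrid[:384,:512]
D=np.stack([(u-K[0,2])/K[0,0],-(v-K[1,2])/K[1,1],-np.ones(u.shape)],-1)
P=np.array(c["eye"])+(D*d[...,None])@rot(c["attitude"]).T
np.save("P1.npy",P)
m=(d>0)&(abs(P[...,0]-.6)<.14)&(abs(P[...,1]-.1)<.14)
z=P[...,2][m]; h,e=np.histogram(z,bins=np.arange(.17,.29,.004)); print([(round(float(a),3),int(b)) for a,b in zip(e,h)])
E
```

```text
wrist wheel_center 0.69 [297.  77.] depth [0.6051 0.0974 0.2129] ('z', array([0.6032, 0.0967, 0.226 ]))
wrist handle_pivot 0.97 [212.  28.] depth [0.5243 0.1354 0.2483] ('z', array([0.5237, 0.1362, 0.244 ]))
wrist grip_mid 0.8 [260.  51.] depth [0.5656 0.1168 0.2512] ('z', array([0.5657, 0.1177, 0.244 ]))
[(0.17, 125), (0.174, 51), (0.178, 0), (0.182, 0), (0.186, 0), (0.19, 2), (0.194, 8), (0.198, 75), (0.202, 1425), (0.206, 780), (0.21, 806), (0.214, 494), (0.218, 782), (0.222, 2348), (0.226, 4753), (0.23, 63), (0.234, 23), (0.238, 363), (0.242, 1161), (0.246, 1392), (0.25, 57), (0.254, 0), (0.258, 0), (0.262, 0), (0.266, 0), (0.27, 0), (0.274, 0), (0.278, 0), (0.282, 0)]
```

View pics/w1.png

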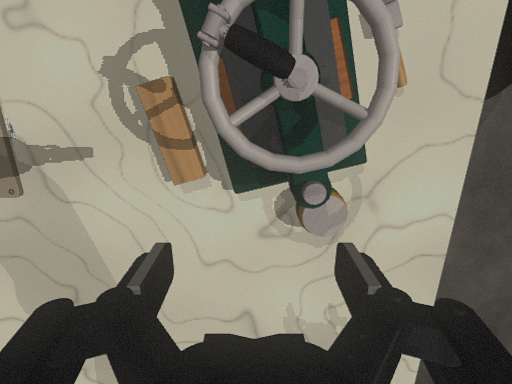

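Run:
```python
from h import *
from scipy.optimize import least_squares
P=np.load("P1.npy");q=P.reshape(-1,3)
c0=np.array([.604,.097]);r=np.hypot(*(q[:,:2]-c0).T)
s=q[(r>.075)&(r<.115)&(q[:,2]>.224)&(q[:,2]<.231)]
f=least_squares(lambda a:np.hypot(s[:,0]-a[0],s[:,1]-a[1])-a[2],[*c0,.09],loss="soft_l1",f_scale=.003).x
print("rim",np.round(f,4),"ztop",np.percentile(s[:,2],[50,90,97]))
# handle: top points
h=q[(r<.12)&(q[:,2]>.237)&(q[:,2]<.256)];print("handle pts",len(h),np.percentile(h[:,2],[50,90,97]))
t=h[:,:2]-f[:2];rr=np.hypot(*t.T);g=t[(rr>.015)&(rr<.07)]
g0=g.mean(0);u=np.linalg.svd(g-g0)[2][0];u*=np.sign(u@g0)
print("grip pts",len(g),"angle centroid",np.degrees(np.arctan2(g0[1],g0[0])),"axis",np.degrees(np.arctan2(u[1],u[0])),np.hypot(*g0))
```

```text
rim [0.604  0.0964 0.0882] ztop [0.22719208 0.22879928 0.22944384]
handle pts 2982 [0.2458583  0.24899706 0.24980297]
grip pts 1778 angle centroid 152.65501419955146 axis 153.06237506046816 0.04240809856188964
```

>>> {"api": "move_arm", "payload": {"plan": [[[0,0,0.12],[1,20,0],-0.2],[[0,0,0.24],[2,40,0],-0.2],[[0,0,0.36],[3,60,0],-0.2],[[0,0,0.48],[4,80,0],-0.2],[[0,0,0.6],[5,100,-10],-0.2],[[0,0,0.72],[5,117,-30],-0.2],[[0,0,0.84],[5,117,-50],-0.2],[[0,0,0.96],[5,117,-70],-0.2],[[0,0,1.08],[5,117,-80],-0.2],[[0,0,1.1],[5,117,-80],-0.2],[[0,0,1.1],[5,117,-80],-0.2]], "squeeze": 25}}

```text
t: 2.72
position: [0.5646, 0.117, 0.2996]
eef_rot: [-0.002, 0.234, 0.972, -0.001]
wrist_force: [-0.6, 0.2, 0.6]
finger_gap: 0.0512
grip_force: 0.0
```

Run:
```python
from h import *
o=telemetry.get_obs();print(o["t"],o["position"],o["eef_rot"],o["finger_gap"],rot(o["eef_rot"])[:,1],rot(o["eef_rot"])[:,2])
p,d=look("wrist",("handle_pivot","grip_mid","wheel_center"),dict(wheel_center=.221,handle_pivot=.239,grip_mid=.239))
cv2.imwrite("pics/w2.png",p)
p,d=look("side",("handle_pivot","grip_mid"));cv2.imwrite("pics/s2.png",p)
```

```text
2.7167 [0.56459845 0.1170034  0.29958634] [-1.58606449e-03  2.34130318e-01  9.72203748e-01 -5.92152363e-04] 0.05121680434075728 [ 0.45524287  0.89036529 -0.00189408] [-3.36123733e-03 -4.08693925e-04 -9.99994268e-01]
wrist handle_pivot 0.72 [252. 149.] depth [0.5244 0.1367 0.2541] ('z', array([0.5269, 0.1354, 0.239 ]))
wrist grip_mid 0.87 [256. 207.] depth [0.5624 0.1203 0.2572] ('z', array([0.5691, 0.1171, 0.239 ]))
wrist wheel_center 0.87 [256. 246.] depth [0.5905 0.1061 0.2575] ('z', array([0.6095, 0.0968, 0.221 ]))
side handle_pivot 0.74 [277. 190.] depth [0.5186 0.1448 0.2481] 
side grip_mid 0.77 [266. 185.] depth [0.558  0.1365 0.2447]
```

View pics/w2.png

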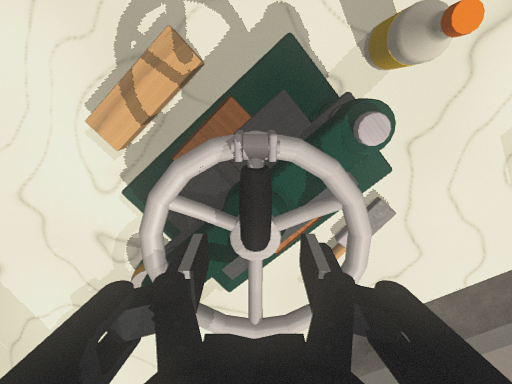

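```bash
cat >> h.py <<'E'
def cloud(n,d):
    c=viewer.calibration(n);K=np.array(c["K"]);v,u=np.mgrid[:384,:512]
    D=np.stack([(u-K[0,2])/K[0,0],-(v-K[1,2])/K[1,1],-np.ones(u.shape)],-1)
    return (np.array(c["eye"])+(D*d[...,None])@rot(c["attitude"]).T).reshape(-1,3)[d.ravel()>0]
E
python3 - <<'E'
from h import *
from scipy.optimize import least_squares
for n in("wrist","side","scene"):
    p,d=viewer.capture(n);q=cloud(n,d)
    r=np.hypot(q[:,0]-.604,q[:,1]-.097)
    s=q[(r>.082)&(r<.1)&(q[:,2]>.212)&(q[:,2]<.242)]
    h,e=np.histogram(s[:,2],np.arange(.21,.243,.002));print(n,list(zip(np.round(e,3).tolist(),h.tolist())))
    for nm,m in(("bench",q[(r>.3)&(r<.45)&(abs(q[:,2])<.02)]),("bed",q[(abs(q[:,2]-.03)<.012)&(r<.2)]),("cross",q[(abs(q[:,2]-.164)<.007)&(r<.2)]),("boardtop",q[(abs(q[:,2]-.05)<.007)&(r<.14)])):
        print(" ",nm,len(m),np.median(m[:,2]) if len(m) else None)
E
```

```text
wrist [(0.21, 0), (0.212, 0), (0.214, 0), (0.216, 3), (0.218, 16), (0.22, 2), (0.222, 16), (0.224, 78), (0.226, 259), (0.228, 744), (0.23, 2206), (0.232, 4799), (0.234, 757), (0.236, 1), (0.238, 11), (0.24, 24)]
  bench 46774 -0.0004041843592024197
  bed 10569 0.02951470453208621
  cross 5954 0.16375519795658786
  boardtop 1966 0.04965243478221251
side [(0.21, 0), (0.212, 0), (0.214, 0), (0.216, 1), (0.218, 13), (0.22, 26), (0.222, 14), (0.224, 38), (0.226, 30), (0.228, 61), (0.23, 90), (0.232, 167), (0.234, 233), (0.236, 83), (0.238, 4), (0.24, 7)]
  bench 28285 0.0012055238846772065
  bed 3133 0.03096358860484638
  cross 778 0.1652290555500483
  boardtop 528 0.05100684645218706
scene [(0.21, 0), (0.212, 0), (0.214, 0), (0.216, 0), (0.218, 0), (0.22, 2), (0.222, 12), (0.224, 23), (0.226, 45), (0.228, 81), (0.23, 152), (0.232, 267), (0.234, 266), (0.236, 173), (0.238, 69), (0.24, 26)]
  bench 28381 0.0013868928410170067
  bed 3074 0.03084561908747363
  cross 1067 0.16544614596302143
  boardtop 620 0.05099129201792807
```

>>> {"api": "move_arm", "payload": {"plan": [[[0,0,0],[0,0,-20],-0.2],[[0,0,0],[0,0,-40],-0.2],[[0,0,0],[0,0,-60],-0.2],[[0,0,0],[0,0,-75],-0.2],[[0,0,0],[0,0,-75],0.3],[[0,0,0],[0,0,-75],0.7],[[0,0,0],[0,0,-75],1],[[0,0,0],[0,0,-75],1],[[0,0,0],[0,0,-75],1],[[0,0,0],[0,0,-75],1]], "squeeze": 30}}

```text
t: 4.05
position: [0.5651, 0.1175, 0.2271]
eef_rot: [0.0, 0.233, 0.972, 0.0]
wrist_force: [-2.1, 3.8, -0.8]
finger_gap: 0.023
grip_force: 29.9
```

>>> {"api": "move_arm", "payload": {"plan": [[[0,0,0],[-0.4,0.2,6.5],1],[[0,0,0],[-1.6,0.8,13],1],[[0,0,0],[-3.7,1.9,19],1],[[0,0,0],[-6.3,3.2,25],1],[[0,0,0],[-9.8,5,30],1],[[0,0,0],[-13.8,7,35],1],[[0,0,0],[-18.4,9.4,39],1],[[0,0,0],[-23.5,12,42],1],[[0,0,0],[-29,14.8,44.7],1],[[0,0,0],[-34.6,17.6,46.3],1],[[0,0,0],[-40.5,20.6,47],1],[[0,0,0],[-43.3,22.1,47],1]]}}

```text
t: 5.05
position: [0.5235, 0.1388, 0.2753]
eef_rot: [0.003, 0.234, 0.972, 0.0]
wrist_force: [6.8, -2.9, -2.7]
finger_gap: 0.0222
grip_force: 29.4
```

Run:
```python
from h import *
o=telemetry.get_obs();print(o["t"],o["position"],o["wrist_force"],o["torque"],o["finger_gap"],o["grip_force"])
p,d=look("side",("handle_pivot","grip_mid"));a,_=look("scene",("handle_pivot","grip_mid"))
cv2.imwrite("pics/m3.png",np.hstack([cv2.resize(p[100:280,180:380],(440,396)),cv2.resize(a[100:280,200:360],(352,396))]))
```

```text
5.05 [0.52348601 0.13880896 0.27525187] [ 6.76042025 -2.87415747 -2.74876931] [-0.53700361 -1.25595098  0.04090585] 0.022181025104267844 29.3631711602211
side handle_pivot 0.94 [276. 187.] depth [0.5234 0.1427 0.2539] 
side grip_mid 0.5 [272. 173.] depth [0.523  0.1594 0.3055] 
scene handle_pivot 0.93 [289. 168.] depth [0.5298 0.1356 0.235 ] 
scene grip_mid 0.67 [289. 158.] depth [0.5467 0.1309 0.3191] 
scene grip_mid 0.64 [257. 168.] depth [0.5444 0.0462 0.2346]
```

View pics/m3.png

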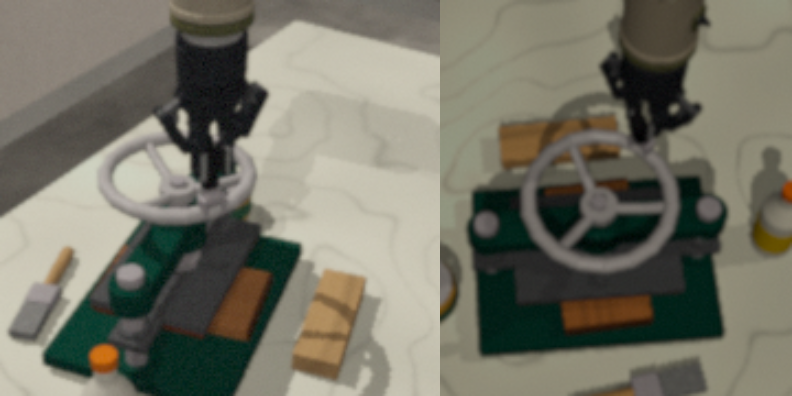

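```bash
cat > plan.py <<'E'
import sys,numpy as np
a0,step,n,r=map(float,sys.argv[1:5])
f=lambda a:r*np.array([np.cos(np.radians(a)),np.sin(np.radians(a))])
print([[[0,0,0],[*(float(v) for v in np.round(f(a0-step*k)-f(a0),1)),round(-step*k/30,1)],1] for k in range(1,int(n)+1)])
E
for a in 152.7 8.7 -135.3;do python3 plan.py $a 12 12 92;done
```

```text
[[[0, 0, 0], [10.6, 16.1, -0.4], 1], [[0, 0, 0], [24.2, 29.6, -0.8], 1], [[0, 0, 0], [40.4, 40.0, -1.2], 1], [[0, 0, 0], [58.4, 46.8, -1.6], 1], [[0, 0, 0], [77.4, 49.7, -2.0], 1], [[0, 0, 0], [96.6, 48.6, -2.4], 1], [[0, 0, 0], [115.2, 43.5, -2.8], 1], [[0, 0, 0], [132.3, 34.7, -3.2], 1], [[0, 0, 0], [147.1, 22.5, -3.6], 1], [[0, 0, 0], [159.2, 7.5, -4.0], 1], [[0, 0, 0], [167.8, -9.7, -4.4], 1], [[0, 0, 0], [172.7, -28.3, -4.8], 1]]
[[[0, 0, 0], [0.9, -19.2, -0.4], 1], [[0, 0, 0], [-2.2, -38.2, -0.8], 1], [[0, 0, 0], [-9.2, -56.1, -1.2], 1], [[0, 0, 0], [-19.7, -72.2, -1.6], 1], [[0, 0, 0], [-33.4, -85.7, -2.0], 1], [[0, 0, 0], [-49.6, -96.1, -2.4], 1], [[0, 0, 0], [-67.6, -102.9, -2.8], 1], [[0, 0, 0], [-86.6, -105.8, -3.2], 1], [[0, 0, 0], [-105.8, -104.7, -3.6], 1], [[0, 0, 0], [-124.4, -99.6, -4.0], 1], [[0, 0, 0], [-141.5, -90.8, -4.4], 1], [[0, 0, 0], [-156.3, -78.6, -4.8], 1]]
[[[0, 0, 0], [-12.0, 15.0, -0.4], 1], [[0, 0, 0], [-20.7, 32.2, -0.8], 1], [[0, 0, 0], [-25.5, 50.8, -1.2], 1], [[0, 0, 0], [-26.5, 70.0, -1.6], 1], [[0, 0, 0], [-23.3, 89.0, -2.0], 1], [[0, 0, 0], [-16.4, 106.9, -2.4], 1], [[0, 0, 0], [-5.8, 123.0, -2.8], 1], [[0, 0, 0], [7.9, 136.5, -3.2], 1], [[0, 0, 0], [24.1, 146.9, -3.6], 1], [[0, 0, 0], [42.0, 153.7, -4.0], 1], [[0, 0, 0], [61.1, 156.6, -4.4], 1], [[0, 0, 0], [80.3, 155.5, -4.8], 1]]
```

>>> {"api": "move_arm", "payload": {"plan": [[[0,0,0],[10.6,16.1,-0.4],1],[[0,0,0],[24.2,29.6,-0.8],1],[[0,0,0],[40.4,40.0,-1.2],1],[[0,0,0],[58.4,46.8,-1.6],1],[[0,0,0],[77.4,49.7,-2.0],1],[[0,0,0],[96.6,48.6,-2.4],1],[[0,0,0],[115.2,43.5,-2.8],1],[[0,0,0],[132.3,34.7,-3.2],1],[[0,0,0],[147.1,22.5,-3.6],1],[[0,0,0],[159.2,7.5,-4.0],1],[[0,0,0],[167.8,-9.7,-4.4],1],[[0,0,0],[172.7,-28.3,-4.8],1]]}}

```text
t: 6.35
position: [0.6914, 0.1115, 0.2689]
eef_rot: [-0.004, 0.233, 0.973, -0.0]
wrist_force: [-34.5, 8.0, 12.1]
finger_gap: -0.0001
grip_force: 0.0
```

Run:
```python
from h import *
p,d=look("side",("handle_pivot","grip_mid"));cv2.imwrite("pics/s4.png",p)
o=telemetry.get_obs();print(o["t"],o["position"],o["wrist_force"],o["torque"],o["finger_gap"],o["grip_force"],rot(o["eef_rot"])[:,2])
q=o["position"][:2]-[.604,.0967];print(np.hypot(*q),np.degrees(np.arctan2(q[1],q[0])))
```

```text
side handle_pivot 0.78 [237. 160.] depth [0.6892 0.0927 0.2528] 
side grip_mid 0.42 [238. 152.] depth [0.6869 0.092  0.2814] 
6.5 [0.68988833 0.10979683 0.26835394] [-28.97299676   3.20233249   5.97544307] [ 0.2691351   3.62375667 -0.86881288] 0.00018303756164468846 0.0 [-1.17884948e-02 -3.14952302e-04 -9.99930464e-01]
0.08688114316847706 8.670059242886753
```

Run:
```python
from h import *
p=cv2.imread("pics/s4.png");a,_=look("scene",("handle_pivot","grip_mid"))
cv2.imwrite("pics/m4.png",np.hstack([cv2.resize(p[80:240,160:340],(440,396)),cv2.resize(a[100:280,200:360],(352,396))]))
```

```text
scene handle_pivot 0.69 [260. 218.] depth [0.704  0.0809 0.2582] 
scene grip_mid 0.59 [261. 206.] depth [0.6976 0.0799 0.3177] 
scene grip_mid 0.16 [256. 167.] depth [0.5377 0.0437 0.2272]
```

View pics/m4.png

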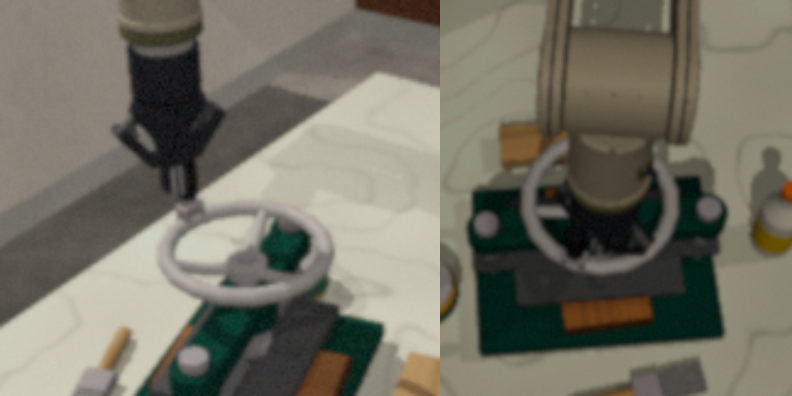

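>>> {"api": "move_arm", "payload": {"plan": [[[0,0,0],[-10,5,0],1],[[0,0,0],[-15,10,5],1],[[0,0,0],[-15,10,40],1],[[0,0,0],[-15,10,80],1],[[0,0,0],[-30,10,110],-1],[[0,0,0],[-30,10,130],-1],[[0,0,0],[-30,10,130],-1],[[0,0,0],[-30,10,130],-1],[[0,0,0],[-30,10,130],-1]], "squeeze": 90}}

```text
t: 7.4
position: [0.6645, 0.1206, 0.3981]
eef_rot: [-0.0, 0.233, 0.972, -0.0]
wrist_force: [-0.9, -0.4, -0.9]
finger_gap: 0.0604
grip_force: 0.0
```

```bash
cat > loc.py <<'E'
from h import *
from scipy.optimize import least_squares
import sys
o=telemetry.get_obs();print(o["t"],o["position"],o["wrist_force"],o["finger_gap"])
Z=float(sys.argv[1])
for n in sys.argv[3:]:
    p,d=look(n,("handle_pivot","grip_mid","wheel_center"),dict(wheel_center=Z,handle_pivot=Z+.018,grip_mid=Z+.065));q=cloud(n,d)
    cv2.imwrite(f"pics/{n}_{sys.argv[2]}.png",p)
    r=np.hypot(q[:,0]-.604,q[:,1]-.0967)
    s=q[(r>.082)&(r<.1)&(abs(q[:,2]-Z-.007)<.008)]
    f=least_squares(lambda a:np.hypot(s[:,0]-a[0],s[:,1]-a[1])-a[2],[.604,.097,.09],loss="soft_l1",f_scale=.003).x
    k=q[(r>.07)&(r<.115)&(q[:,2]>Z+.075)&(q[:,2]<Z+.12)]
    print(n,"rim",np.round(f,4),"top",np.percentile(s[:,2],[50,80,90,95]).round(4),"handletop",len(k),np.median(k,0).round(4) if len(k) else "")
E
python3 loc.py .22 5 wrist side
```

```text
7.4 [0.66445167 0.12062445 0.39809115] [-0.88232845 -0.38375004 -0.93608051] 0.06039712731993968
wrist handle_pivot 0.79 [228. 211.] depth [0.6824 0.0814 0.2662] ('z', array([0.6917, 0.0736, 0.238 ]))
wrist handle_pivot 0.56 [226. 227.] depth [0.6838 0.0818 0.3018] ('z', array([0.7083, 0.0616, 0.238 ]))
wrist grip_mid 0.72 [227. 229.] depth [0.6839 0.0835 0.3079] ('z', array([0.693 , 0.0761, 0.285 ]))
wrist grip_mid 0.28 [153. 203.] depth [ 0.6574 -0.0377  0.1623] ('z', array([0.6362, 0.0258, 0.285 ]))
wrist wheel_center 0.76 [211. 132.] depth [0.6052 0.095  0.2106] ('z', array([0.6048, 0.0967, 0.22  ]))
wrist rim [0.6036 0.0979 0.0892] top [0.226  0.227  0.2274 0.2278] handletop 628 [0.6879 0.0795 0.3127]
side handle_pivot 0.58 [242. 160.] depth [0.682  0.082  0.2526] ('z', array([0.6982, 0.063 , 0.238 ]))
side grip_mid 0.53 [240. 152.] depth [0.682  0.0858 0.2804] ('z', array([0.6766, 0.0922, 0.285 ]))
side wheel_center 0.96 [256. 178.] depth [ 0.8393 -0.1754 -0.004 ] ('z', array([0.6244, 0.096 , 0.22  ]))
side rim [0.6014 0.1017 0.0901] top [0.2284 0.2297 0.2304 0.231 ] handletop 81 [0.6887 0.0851 0.3086]
```

View pics/wrist_5.png

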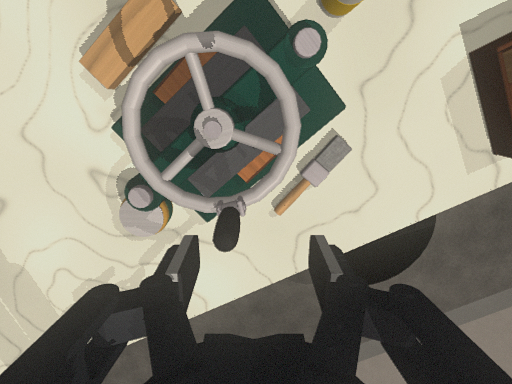

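>>> {"api": "move_arm", "payload": {"plan": [[[0,0,0.1],[10,-15,0],-1],[[0,0,0.2],[20,-30,0],-1],[[0,0,0.235],[28,-44,0],-1],[[0,0,0.235],[28,-44.5,0],-1],[[0,0,0.235],[28,-44.5,-20],-1],[[0,0,0.235],[28,-44.5,-50],-1],[[0,0,0.235],[28,-44.5,-80],-1],[[0,0,0.235],[28,-44.5,-110],-1],[[0,0,0.235],[28,-44.5,-134],-1],[[0,0,0.235],[28,-44.5,-134],-1]]}}

```text
t: 8.63
position: [0.6892, 0.0768, 0.2568]
eef_rot: [-0.005, 0.118, 0.993, -0.001]
wrist_force: [-1.6, -0.3, -0.9]
finger_gap: 0.0854
grip_force: 0.0
```

Run:
```python
from h import *
p,d=look("wrist",("grip_mid","handle_pivot"))
o=telemetry.get_obs();print(o["t"],o["position"],o["wrist_force"],o["finger_gap"],o["q"][5])
cv2.imwrite("pics/w6.png",p)
```

```text
wrist grip_mid 0.78 [255. 280.] depth [0.6835 0.0788 0.3076] 
wrist grip_mid 0.45 [337. 197.] depth [0.6866 0.1329 0.2346] 
wrist handle_pivot 0.91 [254. 236.] depth [0.6852 0.0785 0.2701] 
wrist handle_pivot 0.25 [119. 187.] depth [ 0.6612 -0.0361  0.1746] 
8.7833 [0.69267961 0.07666411 0.26621607] [0.16890089 0.98320861 0.85620352] 0.08547553735414269 -1.2980057899844628
```

View pics/w6.png

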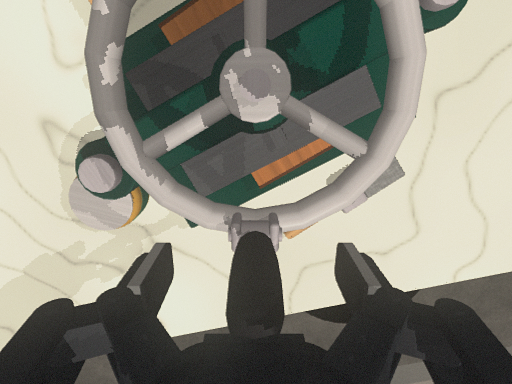

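```bash
cat > plan2.py <<'E'
import sys,numpy as np
a0,n,r,pre,step=map(float,sys.argv[1:6])
f=lambda a:r*np.array([np.cos(np.radians(a)),np.sin(np.radians(a))])
rows=[[[0,0,0],[0,0,0],1]]*int(pre)
rows+=[[[0,0,round(-np.radians(step)*k,3)],[*(float(v) for v in np.round(f(a0-step*k)-f(a0),1)),round(-step*k/30,1)],1] for k in range(1,int(n)+1)]
print(rows)
E
python3 plan2.py -13 6 90.5 5 7;python3 plan2.py -55 12 90.5 0 7; python3 plan2.py -139 9 90.5 0 7
```

```text
[[[0, 0, 0], [0, 0, 0], 1], [[0, 0, 0], [0, 0, 0], 1], [[0, 0, 0], [0, 0, 0], 1], [[0, 0, 0], [0, 0, 0], 1], [[0, 0, 0], [0, 0, 0], 1], [[0, 0, np.float64(-0.122)], [-3.1, -10.6, -0.2], 1], [[0, 0, np.float64(-0.244)], [-7.5, -20.7, -0.5], 1], [[0, 0, np.float64(-0.367)], [-13.2, -30.2, -0.7], 1], [[0, 0, np.float64(-0.489)], [-19.9, -39.0, -0.9], 1], [[0, 0, np.float64(-0.611)], [-27.6, -46.9, -1.2], 1], [[0, 0, np.float64(-0.733)], [-36.3, -53.8, -1.4], 1]]
[[[0, 0, np.float64(-0.122)], [-9.4, -5.8, -0.2], 1], [[0, 0, np.float64(-0.244)], [-19.5, -10.4, -0.5], 1], [[0, 0, np.float64(-0.367)], [-30.0, -13.7, -0.7], 1], [[0, 0, np.float64(-0.489)], [-40.9, -15.7, -0.9], 1], [[0, 0, np.float64(-0.611)], [-51.9, -16.4, -1.2], 1], [[0, 0, np.float64(-0.733)], [-62.9, -15.7, -1.4], 1], [[0, 0, np.float64(-0.855)], [-73.8, -13.7, -1.6], 1], [[0, 0, np.float64(-0.977)], [-84.3, -10.4, -1.9], 1], [[0, 0, np.float64(-1.1)], [-94.4, -5.8, -2.1], 1], [[0, 0, np.float64(-1.222)], [-103.8, 0.0, -2.3], 1], [[0, 0, np.float64(-1.344)], [-112.5, 6.9, -2.6], 1], [[0, 0, np.float64(-1.466)], [-120.2, 14.8, -2.8], 1]]
[[[0, 0, np.float64(-0.122)], [-6.7, 8.8, -0.2], 1], [[0, 0, np.float64(-0.244)], [-12.3, 18.3, -0.5], 1], [[0, 0, np.float64(-0.367)], [-16.7, 28.4, -0.7], 1], [[0, 0, np.float64(-0.489)], [-19.9, 39.0, -0.9], 1], [[0, 0, np.float64(-0.611)], [-21.7, 49.9, -1.2], 1], [[0, 0, np.float64(-0.733)], [-22.2, 61.0, -1.4], 1], [[0, 0, np.float64(-0.855)], [-21.3, 72.0, -1.6], 1], [[0, 0, np.float64(-0.977)], [-19.1, 82.8, -1.9], 1], [[0, 0, np.float64(-1.1)], [-15.6, 93.3, -2.1], 1]]
```

>>> {"api": "move_arm", "payload": {"plan": [[[0,0,0],[0,0,0],1],[[0,0,0],[0,0,0],1],[[0,0,0],[0,0,0],1],[[0,0,0],[0,0,0],1],[[0,0,0],[0,0,0],1],[[0,0,-0.122],[-3.1,-10.6,-0.2],1],[[0,0,-0.244],[-7.5,-20.7,-0.5],1],[[0,0,-0.367],[-13.2,-30.2,-0.7],1],[[0,0,-0.489],[-19.9,-39.0,-0.9],1],[[0,0,-0.611],[-27.6,-46.9,-1.2],1],[[0,0,-0.733],[-36.3,-53.8,-1.4],1],[[0,0,-0.733],[-36.3,-53.8,-1.4],1]], "squeeze": 80}}

```text
t: 9.78
position: [0.6551, 0.0223, 0.2639]
eef_rot: [-0.0, 0.469, 0.883, 0.0]
wrist_force: [-6.5, 0.0, 4.3]
finger_gap: 0.0223
grip_force: 79.5
```

>>> {"api": "move_arm", "payload": {"plan": [[[0,0,-0.122],[-9.4,-5.8,-0.2],1],[[0,0,-0.244],[-19.5,-10.4,-0.5],1],[[0,0,-0.367],[-30.0,-13.7,-0.7],1],[[0,0,-0.489],[-40.9,-15.7,-0.9],1],[[0,0,-0.611],[-51.9,-16.4,-1.2],1],[[0,0,-0.733],[-62.9,-15.7,-1.4],1],[[0,0,-0.855],[-73.8,-13.7,-1.6],1],[[0,0,-0.977],[-84.3,-10.4,-1.9],1],[[0,0,-1.1],[-94.4,-5.8,-2.1],1],[[0,0,-1.222],[-103.8,0.0,-2.3],1],[[0,0,-1.344],[-112.5,6.9,-2.6],1],[[0,0,-1.466],[-120.2,14.8,-2.8],1]]}}

```text
t: 10.78
position: [0.5369, 0.0372, 0.2612]
eef_rot: [0.001, 0.939, 0.345, 0.001]
wrist_force: [5.0, -1.9, 1.1]
finger_gap: 0.0219
grip_force: 79.3
```

>>> {"api": "move_arm", "payload": {"plan": [[[0,0,-0.122],[-6.7,8.8,-0.2],1],[[0,0,-0.244],[-12.3,18.3,-0.5],1],[[0,0,-0.367],[-16.7,28.4,-0.7],1],[[0,0,-0.489],[-19.9,39.0,-0.9],1],[[0,0,-0.611],[-21.7,49.9,-1.2],1],[[0,0,-0.733],[-22.2,61.0,-1.4],1],[[0,0,-0.855],[-21.3,72.0,-1.6],1],[[0,0,-0.855],[-21.3,72.0,-1.6],1],[[0,0,-0.855],[-21.3,72.0,-1.6],1]]}}

```text
t: 11.53
position: [0.515, 0.1107, 0.2595]
eef_rot: [-0.001, 0.998, -0.07, 0.001]
wrist_force: [-1.5, 7.6, 4.7]
finger_gap: 0.0223
grip_force: 79.7
```

```bash
cat > st.py <<'E'
from h import *
o=telemetry.get_obs();print(o["t"],o["position"],o["wrist_force"].round(1),o["torque"].round(2),o["finger_gap"],"q",o["q"].round(2))
q=o["position"][:2]-[.604,.0967];y=rot(o["eef_rot"])[:,1];print("r",np.hypot(*q),"ang",np.degrees(np.arctan2(q[1],q[0])),"yaw y",np.degrees(np.arctan2(y[1],y[0])))
E
python3 st.py
```

```text
11.5333 [0.5149949  0.11070471 0.25947502] [-1.5  7.6  4.7] [ 1.31  0.26 -0.02] 0.022306077812683935 q [ 0.11 -0.08  1.65  0.    1.57  1.82]
r 0.09010016995267711 ang 171.05798020254204 yaw y -98.01953381675995
```

>>> {"api": "move_arm", "payload": {"plan": [[[0,0,0.12],[0,0,0],1],[[0,0,0.24],[0,0,0],1],[[0,0,0.36],[0,0,0],1],[[0,0,0.48],[0,0,0],1],[[0,0,0.6],[0,0,0],1],[[0,0,0.72],[0,0,0],1],[[0,0,0.84],[0,0,0],1],[[0,0,0.96],[0,0,0],1],[[0,0,1.08],[0,0,0],1],[[0,0,1.2],[0,0,0],1],[[0,0,1.32],[0,0,0],1],[[0,0,1.44],[0,0,0],1]]}}

```text
t: 12.53
position: [0.515, 0.1102, 0.2595]
eef_rot: [-0.001, 0.794, 0.608, 0.001]
wrist_force: [-1.7, 6.8, 4.7]
finger_gap: 0.0223
grip_force: 79.7
```

>>> {"api": "move_arm", "payload": {"plan": [[[0,0,0.12],[0,0,0],1],[[0,0,0.24],[0,0,0],1],[[0,0,0.36],[0,0,0],1],[[0,0,0.48],[0,0,0],1],[[0,0,0.6],[0,0,0],1],[[0,0,0.72],[0,0,0],1],[[0,0,0.84],[0,0,0],1],[[0,0,0.96],[0,0,0],1],[[0,0,1.08],[0,0,0],1],[[0,0,1.2],[0,0,0],1],[[0,0,1.32],[0,0,0],1],[[0,0,1.44],[0,0,0],1]]}}

```text
t: 13.53
position: [0.5151, 0.1103, 0.2595]
eef_rot: [0.0, 0.196, 0.981, 0.001]
wrist_force: [-1.7, 6.1, 4.6]
finger_gap: 0.0224
grip_force: 79.7
```

>>> {"api": "move_arm", "payload": {"plan": [[[0,0,0.12],[0,0,0],1],[[0,0,0.24],[0,0,0],1],[[0,0,0.26],[0,0,0],1],[[0,0,0.26],[0,0,0],1]]}}

```text
t: 13.87
position: [0.5151, 0.1103, 0.2595]
eef_rot: [0.001, 0.07, 0.998, 0.001]
wrist_force: [-1.4, 6.6, 3.7]
finger_gap: 0.0221
grip_force: 79.7
```

```bash
python3 st.py; python3 loc.py .213 7 wrist scene; python3 plan2.py 172 12 90.5 0 7|sed 's/np.float64(\(-[0-9.]*\))/\1/g';  python3 plan2.py 88 7 90.5 0 7|sed 's/np.float64(\(-[0-9.]*\))/\1/g'
```

```text
13.8667 [0.51508033 0.11032073 0.25945367] [-1.4  6.6  3.7] [1.24 0.12 0.02] 0.02207142857113185 q [ 0.11 -0.08  1.65  0.    1.57 -1.32]
r 0.08995683739697015 ang 171.2911185548314 yaw y 82.01995325256013
13.8667 [0.51508033 0.11032073 0.25945367] [-1.38600428  6.63901254  3.67960434] 0.02207142857113185
wrist handle_pivot 0.62 [254. 225.] depth [0.5043 0.1116 0.2566] ('z', array([0.5166, 0.11  , 0.231 ]))
wrist handle_pivot 0.3 [249. 211.] depth [0.506  0.1082 0.2313] ('z', array([0.5061, 0.1082, 0.231 ]))
wrist grip_mid 0.85 [254. 262.] depth [0.5034 0.1117 0.295 ] ('z', array([0.5143, 0.1103, 0.278 ]))
wrist rim [0.5997 0.0977 0.0894] top [0.2211 0.2223 0.2227 0.2229] handletop 19185 [0.5082 0.1105 0.3158]
scene handle_pivot 0.86 [282. 164.] depth [0.5236 0.1143 0.2366] ('z', array([0.5204, 0.1142, 0.231 ]))
scene grip_mid 0.56 [286. 150.] depth [0.5328 0.121  0.3331] ('z', array([0.4991, 0.1201, 0.278 ]))
scene wheel_center 0.78 [273. 194.] depth [0.6053 0.1023 0.2097] ('z', array([0.6069, 0.1024, 0.213 ]))
scene wheel_center 0.7 [349. 209.] depth [0.5454 0.3347 0.0632] ('z', arr
[... 214 characters left out ...]
 [[0, 0, -0.367], [10.5, 31.3, -0.7], 1], [[0, 0, -0.489], [16.4, 40.6, -0.9], 1], [[0, 0, -0.611], [23.4, 49.1, -1.2], 1], [[0, 0, -0.733], [31.4, 56.7, -1.4], 1], [[0, 0, -0.855], [40.3, 63.3, -1.6], 1], [[0, 0, -0.977], [49.9, 68.7, -1.9], 1], [[0, 0, -1.1], [60.2, 73.0, -2.1], 1], [[0, 0, -1.222], [70.8, 75.9, -2.3], 1], [[0, 0, -1.344], [81.7, 77.6, -2.6], 1], [[0, 0, -1.466], [92.8, 77.8, -2.8], 1]]
[[[0, 0, -0.122], [11.0, -1.1, -0.2], 1], [[0, 0, -0.244], [21.8, -3.5, -0.5], 1], [[0, 0, -0.367], [32.2, -7.1, -0.7], 1], [[0, 0, -0.489], [42.1, -12.1, -0.9], 1], [[0, 0, -0.611], [51.3, -18.2, -1.2], 1], [[0, 0, -0.733], [59.7, -25.3, -1.4], 1], [[0, 0, -0.855], [67.2, -33.5, -1.6], 1]]
```

```bash
cat > plat.py <<'E'
from h import *
for n in("wrist","scene","side"):
    p,d=viewer.capture(n);q=cloud(n,d);r=np.hypot(q[:,0]-.604,q[:,1]-.097)
    s=q[(r<.15)&(q[:,2]>.066)&(q[:,2]<.1)][:,2]
    h,e=np.histogram(s,np.arange(.066,.1,.001));k=h.argmax();m=e[k]+.0005
    b={nm:np.median(q[(abs(q[:,2]-z)<.006)&(r<R_),2]) for nm,z,R_ in(("bed",.03,.2),("board",.05,.14),("cross",.164,.2))}
    print(n,len(s),"mode",round(m,4),"med",np.median(s[abs(s-m)<.003]).round(4),{k:(round(float(v),4)) for k,v in b.items()})
E
python3 plat.py
```

```text
wrist 7523 mode 0.0795 med 0.079 {'bed': 0.0297, 'board': 0.0498, 'cross': 0.164}
scene 1764 mode 0.0815 med 0.0812 {'bed': 0.0311, 'board': 0.0511, 'cross': 0.1654}
side 1632 mode 0.0805 med 0.0804 {'bed': 0.031, 'board': 0.0509, 'cross': 0.1651}
```

>>> {"api": "move_arm", "payload": {"plan": [[[0,0,-0.122],[2.2,10.8,-0.2],1],[[0,0,-0.244],[5.7,21.3,-0.5],1],[[0,0,-0.367],[10.5,31.3,-0.7],1],[[0,0,-0.489],[16.4,40.6,-0.9],1],[[0,0,-0.611],[23.4,49.1,-1.2],1],[[0,0,-0.733],[31.4,56.7,-1.4],1],[[0,0,-0.855],[40.3,63.3,-1.6],1],[[0,0,-0.977],[49.9,68.7,-1.9],1],[[0,0,-1.1],[60.2,73.0,-2.1],1],[[0,0,-1.222],[70.8,75.9,-2.3],1],[[0,0,-1.344],[81.7,77.6,-2.6],1],[[0,0,-1.466],[92.8,77.8,-2.8],1]]}}

```text
t: 15.42
position: [0.6076, 0.1878, 0.2567]
eef_rot: [-0.001, 0.722, 0.692, 0.0]
wrist_force: [-4.4, 2.7, 7.0]
finger_gap: 0.0223
grip_force: 80.2
```

```bash
python3 st.py;python3 plat.py
```

```text
15.4167 [0.60764928 0.18781735 0.25670423] [-4.4  2.7  7. ] [0.46 0.83 0.02] 0.02226775299343818 q [0.22 0.22 1.34 0.   1.58 0.26]
r 0.09119039703647451 ang 87.70651112950534 yaw y -2.4344736052507225
wrist 5381 mode 0.0765 med 0.0762 {'bed': 0.0297, 'board': 0.0498, 'cross': 0.1639}
scene 1757 mode 0.0765 med 0.0769 {'bed': 0.031, 'board': 0.0513, 'cross': 0.1655}
side 1647 mode 0.0775 med 0.0775 {'bed': 0.0311, 'board': 0.0511, 'cross': 0.1651}
```

```bash
python3 plan2.py 88 12 90.5 0 7|sed 's/np.float64(\(-[0-9.]*\))/\1/g';python3 plan2.py 4 12 90.5 0 7|sed 's/np.float64(\(-[0-9.]*\))/\1/g'
```

```text
[[[0, 0, -0.122], [11.0, -1.1, -0.2], 1], [[0, 0, -0.244], [21.8, -3.5, -0.5], 1], [[0, 0, -0.367], [32.2, -7.1, -0.7], 1], [[0, 0, -0.489], [42.1, -12.1, -0.9], 1], [[0, 0, -0.611], [51.3, -18.2, -1.2], 1], [[0, 0, -0.733], [59.7, -25.3, -1.4], 1], [[0, 0, -0.855], [67.2, -33.5, -1.6], 1], [[0, 0, -0.977], [73.6, -42.5, -1.9], 1], [[0, 0, -1.1], [78.9, -52.2, -2.1], 1], [[0, 0, -1.222], [82.9, -62.5, -2.3], 1], [[0, 0, -1.344], [85.7, -73.2, -2.6], 1], [[0, 0, -1.466], [87.1, -84.1, -2.8], 1]]
[[[0, 0, -0.122], [0.1, -11.0, -0.2], 1], [[0, 0, -0.244], [-1.2, -22.0, -0.5], 1], [[0, 0, -0.367], [-3.7, -32.8, -0.7], 1], [[0, 0, -0.489], [-7.6, -43.1, -0.9], 1], [[0, 0, -0.611], [-12.7, -52.9, -1.2], 1], [[0, 0, -0.733], [-19.0, -62.0, -1.4], 1], [[0, 0, -0.855], [-26.3, -70.3, -1.6], 1], [[0, 0, -0.977], [-34.6, -77.6, -1.9], 1], [[0, 0, -1.1], [-43.7, -83.9, -2.1], 1], [[0, 0, -1.222], [-53.5, -89.0, -2.3], 1], [[0, 0, -1.344], [-63.8, -92.9, -2.6], 1], [[0, 0, -1.466], [-74.6, -95.4, -2.8], 1]]
```

>>> {"api": "move_arm", "payload": {"plan": [[[0,0,-0.122],[11.0,-1.1,-0.2],1],[[0,0,-0.244],[21.8,-3.5,-0.5],1],[[0,0,-0.367],[32.2,-7.1,-0.7],1],[[0,0,-0.489],[42.1,-12.1,-0.9],1],[[0,0,-0.611],[51.3,-18.2,-1.2],1],[[0,0,-0.733],[59.7,-25.3,-1.4],1],[[0,0,-0.855],[67.2,-33.5,-1.6],1],[[0,0,-0.977],[73.6,-42.5,-1.9],1],[[0,0,-1.1],[78.9,-52.2,-2.1],1],[[0,0,-1.222],[82.9,-62.5,-2.3],1],[[0,0,-1.344],[85.7,-73.2,-2.6],1],[[0,0,-1.466],[87.1,-84.1,-2.8],1]]}}

```text
t: 16.57
position: [0.6949, 0.1031, 0.2539]
eef_rot: [-0.001, 1.0, 0.031, 0.0]
wrist_force: [-4.6, 4.6, 6.4]
finger_gap: 0.022
grip_force: 80.7
```

>>> {"api": "move_arm", "payload": {"plan": [[[0,0,0.12],[0,0,0],1],[[0,0,0.24],[0,0,0],1],[[0,0,0.36],[0,0,0],1],[[0,0,0.48],[0,0,0],1],[[0,0,0.6],[0,0,0],1],[[0,0,0.72],[0,0,0],1],[[0,0,0.84],[0,0,0],1],[[0,0,0.96],[0,0,0],1],[[0,0,1.08],[0,0,0],1],[[0,0,1.2],[0,0,0],1],[[0,0,1.32],[0,0,0],1],[[0,0,1.44],[0,0,0],1]]}}

```text
t: 17.57
position: [0.695, 0.1008, 0.2539]
eef_rot: [0.001, 0.728, 0.686, -0.0]
wrist_force: [-0.9, -4.2, 4.9]
finger_gap: 0.0223
grip_force: 80.6
```

>>> {"api": "move_arm", "payload": {"plan": [[[0,0,0.12],[0,0,0],1],[[0,0,0.24],[0,0,0],1],[[0,0,0.36],[0,0,0],1],[[0,0,0.48],[0,0,0],1],[[0,0,0.6],[0,0,0],1],[[0,0,0.72],[0,0,0],1],[[0,0,0.84],[0,0,0],1],[[0,0,0.96],[0,0,0],1],[[0,0,1.08],[0,0,0],1],[[0,0,1.2],[0,0,0],1],[[0,0,1.32],[0,0,0],1],[[0,0,1.44],[0,0,0],1]]}}

```text
t: 18.57
position: [0.6951, 0.1007, 0.2539]
eef_rot: [0.001, 0.095, 0.995, -0.001]
wrist_force: [-0.6, -4.7, 4.4]
finger_gap: 0.0223
grip_force: 80.6
```

>>> {"api": "move_arm", "payload": {"plan": [[[0,0,0.12],[0,0,0],1],[[0,0,0.24],[0,0,0],1],[[0,0,0.26],[0,0,0],1],[[0,0,0.26],[0,0,0],1]]}}

```text
t: 18.9
position: [0.6951, 0.1008, 0.2539]
eef_rot: [0.001, -0.032, 0.999, -0.001]
wrist_force: [-0.9, -5.7, 5.3]
finger_gap: 0.022
grip_force: 80.6
```

```bash
python3 st.py;python3 plat.py;python3 plat.py
```

```text
18.9 [0.695137   0.10077225 0.25390353] [-0.9 -5.7  5.3] [-1.14  0.06 -0.01] 0.021954759002478702 q [ 0.07  0.4   1.13 -0.    1.61 -1.56]
r 0.09122793270343355 ang 2.558429714850362 yaw y 93.65923265289113
wrist 13620 mode 0.0735 med 0.0734 {'bed': 0.0298, 'board': 0.0499, 'cross': 0.1641}
scene 1645 mode 0.0745 med 0.0747 {'bed': 0.031, 'board': 0.051, 'cross': 0.1655}
side 1605 mode 0.0745 med 0.0747 {'bed': 0.0311, 'board': 0.0512, 'cross': 0.1651}
wrist 13622 mode 0.0735 med 0.0734 {'bed': 0.0298, 'board': 0.0499, 'cross': 0.1641}
scene 1641 mode 0.0745 med 0.0747 {'bed': 0.0311, 'board': 0.0509, 'cross': 0.1654}
side 1608 mode 0.0745 med 0.0747 {'bed': 0.0309, 'board': 0.0513, 'cross': 0.1651}
```

>>> {"api": "move_arm", "payload": {"plan": [[[0,0,-0.122],[0.1,-11.0,-0.2],1],[[0,0,-0.244],[-1.2,-22.0,-0.5],1],[[0,0,-0.367],[-3.7,-32.8,-0.7],1],[[0,0,-0.489],[-7.6,-43.1,-0.9],1],[[0,0,-0.611],[-12.7,-52.9,-1.2],1],[[0,0,-0.733],[-19.0,-62.0,-1.4],1],[[0,0,-0.855],[-26.3,-70.3,-1.6],1],[[0,0,-0.977],[-34.6,-77.6,-1.9],1],[[0,0,-1.1],[-43.7,-83.9,-2.1],1],[[0,0,-1.222],[-53.5,-89.0,-2.3],1],[[0,0,-1.344],[-63.8,-92.9,-2.6],1],[[0,0,-1.466],[-74.6,-95.4,-2.8],1]]}}

```text
t: 20.2
position: [0.6211, 0.0083, 0.2512]
eef_rot: [0.001, 0.647, 0.762, 0.002]
wrist_force: [5.7, 7.0, 3.5]
finger_gap: 0.0225
grip_force: 80.6
```

```bash
python3 st.py;python3 plat.py;python3 st.py; python3 loc.py .205 9 wrist
```

```text
20.2 [0.62109159 0.00831631 0.25117817] [5.7 7.  3.5] [ 1.12 -1.14 -0.02] 0.022498972024976648 q [-0.07  0.18  1.4   0.    1.56 -0.23]
r 0.09002110635307023 ang -79.05526852563321 yaw y 9.330681903999341
wrist 11761 mode 0.0705 med 0.0707 {'bed': 0.0298, 'board': 0.0498, 'cross': 0.1639}
scene 1742 mode 0.0715 med 0.0716 {'bed': 0.031, 'board': 0.0512, 'cross': 0.1655}
side 1601 mode 0.0715 med 0.0719 {'bed': 0.031, 'board': 0.0512, 'cross': 0.1653}
20.35 [0.61954313 0.00803797 0.25105425] [-3.6  4.6  6.3] [ 0.77  0.78 -0.  ] 0.02256054845684934 q [-0.07  0.18  1.4   0.    1.56 -0.24]
r 0.09001412933642283 ang -80.056654824366 yaw y 9.582836149133383
20.35 [0.61954313 0.00803797 0.25105425] [-3.57686495  4.56663379  6.30544704] 0.02256054845684934
wrist handle_pivot 0.8 [254. 227.] depth [0.6179 0.0195 0.252 ] ('z', array([0.6203, 0.0055, 0.223 ]))
wrist grip_mid 0.88 [255. 259.] depth [0.6186 0.0195 0.2845] ('z', array([0.6202, 0.0105, 0.27  ]))
wrist grip_mid 0.4 [254. 226.] depth [0.6179 0.0191 0.2499] ('z', array([0.6163, 0.0287, 0.27  ]))
wrist wheel_center 0.63 [253.  80.] depth [0.6043 0.0962 0.1967] ('z', array([0.6044, 0.0959, 0.205 ]))
wrist rim [0.6042 0.0966 0.088 ] top [0.2132 0.2141 0.2145 0.2148] handletop 19539 [0.6188 0.0144 0.3075]
```

View pics/wrist_9.png

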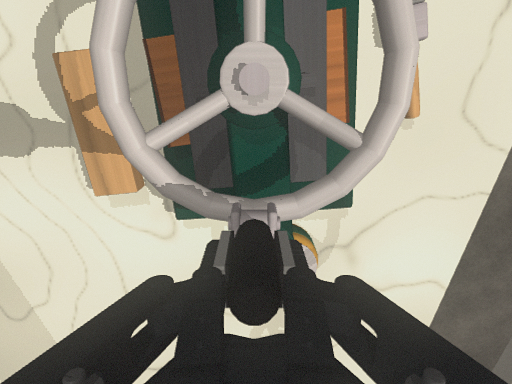

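>>> {"api": "move_arm", "payload": {"plan": [[[0,0,0],[0,0,0],1],[[0,0,0],[0,0,0],1]], "squeeze": 30}}

```text
t: 20.72
position: [0.6198, 0.0081, 0.2511]
eef_rot: [-0.0, 0.645, 0.764, 0.0]
wrist_force: [-4.3, 4.8, 7.5]
finger_gap: 0.0225
grip_force: 81.1
```

>>> {"api": "move_arm", "payload": {"plan": [[[0,0,0],[-1.1,6.4,-0.5],1],[[0,0,0],[-2.3,12.8,-1.8],1],[[0,0,0],[-3.3,18.8,-4.1],1],[[0,0,0],[-4.3,24.5,-7.1],1],[[0,0,0],[-5.3,29.7,-11],1],[[0,0,0],[-6.1,34.4,-15.5],1],[[0,0,0],[-6.8,38.4,-20.7],1],[[0,0,0],[-7.3,41.6,-26.4],1],[[0,0,0],[-7.8,44,-32.5],1],[[0,0,0],[-8.1,45.6,-38.8],1],[[0,0,0],[-8.2,46.3,-45.4],1],[[0,0,0],[-8.2,46.3,-48],1]]}}

```text
t: 21.72
position: [0.6138, 0.0523, 0.2042]
eef_rot: [0.003, 0.645, 0.764, 0.001]
wrist_force: [1.7, -1.2, 15.4]
finger_gap: 0.0221
grip_force: 83.7
```

```bash
python3 st.py
```

```text
21.7167 [0.61382226 0.05225034 0.20423383] [ 1.7 -1.2 15.4] [-0.85 -0.44  0.33] 0.022098611301138125 q [ 0.    0.18  1.48 -0.    1.47 -0.16]
r 0.04552195927747453 ang -77.53930781795678 yaw y 9.628797178984398
```

>>> {"api": "move_arm", "payload": {"plan": [[[0,0,0],[0,0,0],0.2],[[0,0,0],[0,0,0],-0.2],[[0,0,0],[0,0,0],-0.2],[[0,0,0],[0,0,0],-0.2],[[0,0,0],[0,0,25],-0.2],[[0,0,0],[0,0,60],-0.2],[[0,0,0],[0,0,100],-0.2],[[0,0,0],[0,-30,140],-0.2],[[0,0,0],[0,-60,160],-0.2],[[0,0,0],[0,-60,160],-0.2],[[0,0,0],[0,-60,160],-0.2]]}}

```text
t: 22.63
position: [0.6126, -0.0078, 0.3647]
eef_rot: [0.002, 0.648, 0.762, 0.001]
wrist_force: [0.2, 0.1, 0.2]
finger_gap: 0.0513
grip_force: 0.0
```

```bash
python3 st.py; python3 plat.py
python3 - <<'E'
from h import *
p,d=viewer.capture("wrist");cv2.imwrite("pics/w10.png",p)
q=cloud("wrist",d);t=q[:,:2]-[.604,.0967];u=np.array([np.cos(np.radians(-80)),np.sin(np.radians(-80))])
r=t@u;w=abs(t@[-u[1],u[0]])
for a in np.arange(.012,.08,.01):
    m=(r>a)&(r<a+.01)&(w<.005)&(q[:,2]>.18)&(q[:,2]<.32);print(round(a,3),m.sum(),np.median(q[m,2]).round(4))
E
```

```text
22.6333 [ 0.61258513 -0.00780903  0.36471682] [0.2 0.1 0.2] [-0.   -0.02  0.03] 0.051329415376676256 q [-0.1   0.15  1.23 -0.    1.76 -0.26]
r 0.10486105587980887 ang -85.30385508239539 yaw y 9.241894023174261
wrist 7530 mode 0.0685 med 0.0685 {'bed': 0.0275, 'board': 0.0477, 'cross': 0.162}
scene 1698 mode 0.0725 med 0.0723 {'bed': 0.031, 'board': 0.0511, 'cross': 0.1654}
side 1593 mode 0.0725 med 0.0722 {'bed': 0.0311, 'board': 0.051, 'cross': 0.1652}
0.012 155 0.2515
0.022 143 0.2519
0.032 138 0.2495
0.042 137 0.2468
0.052 112 0.2438
0.062 112 0.2403
0.072 89 0.2361
```

View pics/w10.png

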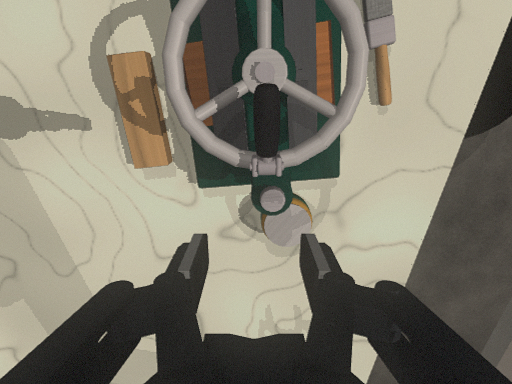

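>>> {"api": "move_arm", "payload": {"plan": [[[0,0,0],[-1,25,0],1],[[0,0,0],[-2,50,0],1],[[0,0,0],[-4,80,-20],1],[[0,0,0],[-4,80,-50],1],[[0,0,0],[-4,80,-80],1],[[0,0,0],[-4,80,-98],1],[[0,0,0],[-4,80,-108],1],[[0,0,0],[-4,80,-116],1],[[0,0,0],[-4,80,-124],1],[[0,0,0],[-4,80,-129],1],[[0,0,0],[-4,80,-132],1],[[0,0,0],[-4,80,-132],1]]}}

```text
t: 23.83
position: [0.6092, 0.0747, 0.2332]
eef_rot: [0.001, 0.647, 0.762, 0.002]
wrist_force: [-1.2, 3.1, 9.7]
finger_gap: -0.0004
grip_force: 4.5
```

```bash
python3 st.py
```

```text
23.8333 [0.60922436 0.07468409 0.23315135] [-1.2  3.1  9.7] [0.58 0.16 0.03] -0.000360855652269353 q [ 0.04  0.16  1.45  0.    1.52 -0.13]
r 0.022627286624259182 ang -76.65065402585745 yaw y 9.361589501807227
```

>>> {"api": "move_arm", "payload": {"plan": [[[0,0,0],[0,0,-1],1],[[0,0,0],[0,0,-2],1],[[0,0,0],[0,0,-2],1]]}}

```text
t: 24.08
position: [0.6098, 0.0749, 0.2326]
eef_rot: [0.002, 0.647, 0.762, 0.003]
wrist_force: [-1.5, 3.3, 12.3]
finger_gap: 0.0002
grip_force: 6.2
```

>>> {"api": "move_arm", "payload": {"plan": [[[0,0,0],[0,0,10],1],[[0,0,0],[0,0,40],1],[[0,0,0],[0,0,80],1],[[0,0,0],[0,-30,115],1],[[0,0,0],[0,-70,132],1],[[0,0,0],[4,-80,132],1],[[0,0,0],[4,-80,132],1],[[0,0,0],[4,-80,132],1]]}}

```text
t: 24.75
position: [0.612, -0.0071, 0.3603]
eef_rot: [0.0, 0.648, 0.762, 0.0]
wrist_force: [0.2, 0.7, 0.3]
finger_gap: 0.0002
grip_force: 0.0
```

```bash
python3 plat.py
cat > fold.py <<'E'
from h import *
for n in("wrist","side","scene"):
    p,d=viewer.capture(n);q=cloud(n,d);t=q[:,:2]-[.604,.0967];u=np.array([np.cos(np.radians(-79)),np.sin(np.radians(-79))])
    r=t@u;w=abs(t@[-u[1],u[0]]);b=np.median(q[(abs(q[:,2]-.164)<.006)&(np.hypot(*t.T)<.2),2])-.164
    m=(r>.015)&(r<.075)&(w<.006)&(q[:,2]>.215)&(q[:,2]<.3)
    c=np.polyfit(r[m],q[m,2],1);print(n,m.sum(),"slope",c[0].round(3),"z@.05",(np.polyval(c,.05)-b).round(4))
E
python3 fold.py; python3 st.py
```

```text
wrist 7662 mode 0.0695 med 0.0699 {'bed': 0.0289, 'board': 0.0491, 'cross': 0.1632}
scene 1696 mode 0.0715 med 0.0717 {'bed': 0.031, 'board': 0.051, 'cross': 0.1653}
side 1596 mode 0.0715 med 0.072 {'bed': 0.031, 'board': 0.0512, 'cross': 0.1651}
wrist 832 slope -0.006 z@.05 0.2338
side 54 slope -0.015 z@.05 0.2333
scene 91 slope -0.011 z@.05 0.2337
25.05 [ 0.61140845 -0.00507681  0.35936738] [-0.3  0.3  0.3] [-0.03  0.01 -0.05] -0.00011715946321443917 q [-0.09  0.15  1.24  0.    1.76 -0.26]
r 0.10204609089737869 ang -85.83671949313569 yaw y 9.410889184236245
```

Handle is flat (slope about 0.01) and the platen is about 3.2 mm past touch (about 95°, 120 N), so I'm handing in.

```bash
python3 -c "
from station import workorder
print(workorder.hand_in())"
```

```text
the job is handed in; nothing more can be done
None
```

The job is handed in, verdict not shown: by the cameras, the platen is wound down about 95° past first touch (roughly 120 N), the handle is folded flat (slope about 0.01), and nothing beside the press looked disturbed.

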